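# Pump up the water sprayer at the glass bench

## Robot

A 6-joint arm with a two-finger parallel gripper is mounted at the origin on the work surface. World frame = base frame: x ahead of the robot, y to its left, z up, the work surface at z = 0. Lengths are in m, angles in rad, forces in N, time in s.
With the tool pointing down it reaches from about 0.275 to 0.825 m from the base axis. Payload 5.2 kg.
Tool frame: the origin (TCP) lies at the very end of the fingers, on their centre line; the grasp point (between the pads) lies 19 mm behind it; z points along the fingers, y is the line along which they close (so a half turn about z gives the same grasp; the last joint's range is limited). The gripper opens to 93 mm and grips with 3 to 60 N. Pads are 15 mm wide; open, the fingers measure 128 mm over their backs; the gripper's body (75 mm by 188 mm) begins 65 mm behind the grasp point.
Start: joints at [1.016, 0.259, 1.535, -0, 1.348, -0.203], TCP at [0.19, 0.516, 0.219] pointing down, gripper open.
Joint ranges: [-3.14, 3.14], [-0.91, 2.08], [0.19, 2.58], [-1.22, 4.36], [0.22, 2.71], [-3.12, 3.12]. Speed limits (rad/s): [2.57, 2.57, 3.14, 3.14, 3.14, 3.14].

## Interface

Orientations are given as a unit quaternion [x, y, z, w].
In Python, from workcell import r gives the robot as it stands.
- The arm moves only by the tool jog_arm, never from a script. Its argument "moves" is one flat list of numbers, 7 for each row, row after row: the shift along the tool's x, y, z as a fraction of full scale, then the turn, a rotation vector about the tool's x, y, z as a fraction of full scale, then the gripper's target within -1 to 1 (shut at 1, half-way at 0, fully open at -1). A call has 1 to 12 rows; each row is the pose to reach, as a shift and turn from the pose commanded when the call began, along the tool's axes at that moment; what a row does not reach only later rows make up. Full scale, the value 1, is 60 cm for a shift and 90 degrees for a turn. A row lasts 1/10 s, in which the tool goes at most 50 mm and 8.59 degrees, less where a joint would pass 70% of its speed; a pose out of reach is approached as far as the arm can. A call with a number of a shift or a turn outside -1 to 1 is refused whole. A call with a gripper value outside its range is refused whole. The fingers move at their own pace and stop on an object; the grip force is fixed at half the most. Time passes only in rows, so rows that repeat a pose let the fingers close. It gives the time, the measured TCP pose, the force, the opening and the grip force at its end, in the units of the state.
- r.state(): the state, without advancing time (a new reading comes with each control period).
- r.read_camera(name): name is "side" or "top"; returns the picture (400x640x3 uint8, red, green, blue); there is no depth.
- r.camera_model(name): a dict with "fx", "fy", "cx", "cy" (pixels), "D" ([k1, k2, p1, p2, k3] as OpenCV has them; the pictures are not rectified), "world_from_camera" (4x4, takes a point from camera to world coordinates). Camera axes: x right, y down, z forward; pixel columns grow to the right and rows downward; lengths in m; the calibration is good to about 2 mm. A picture is of the moment at which its call begins. camera_model takes no time and is no camera call.
- r.job_done(): hands the job in; it is judged then, once.
The state is a dict: "time_s": time; "joint_positions": joint angles; "qvel": joint speeds; "joint_torque": joint torques, N m; "tcp_pos": TCP position; "ee_rot": TCP orientation; "ft_force": force on the tool from outside, world axes, zero at the start; "wrist_torque": the same for the moment, N m; "opening": finger opening in m; "gripper_force": force on a finger pad.
Only numpy, scipy, OpenCV 4.12 (cv2) and the standard library are available. Lean on these libraries where they do the work, as an engineer would, in place of code of your own. Each camera call takes 0.05 s, during which the arm holds its last target. There are 200 camera calls.

## Task

Bring the water sprayer up to pressure for wet grinding: press its orange pump knob down and let it spring back up, in full strokes, until the yellow gauge pin on the tank's shoulder stands fully out with its green ring showing, and finish with the knob back up. Nothing needs gripping or lifting: leave the sprayer standing where it is, keep off the pin, and do not disturb the other things on the bench.

Things in the scene. Friction and masses are not known exactly. Their poses are not given: they have to be found in the camera images.
- sprayer: Pump-up water sprayer standing loose on the bench, 1.1 to 2.2 kg: blue round tank 128 mm across, sloping shoulder, black collar and head, black pistol grip on its -y side (out to 129 mm from the axis, 212 mm high), brass nozzle on its +y side (out to 91 mm). Origin: centre of its underside; z is the axis of tank and pump. It must stay standing where it is.
- knob_top (a point): Centre of the flat top of the orange round pump knob, which sits on a steel rod above the sprayer's head, on the tank's axis. The knob is 54 mm across and 20 mm thick; its top is 280 mm above the bench when up and 234 mm when fully down. This point moves with the knob.
- plunger: The moving part of the pump: orange knob and its rod. A spring lifts it again, within about half a second, when it is let go: about 5 N to start, 10 to 13 N when fully down. Its origin lies at the tank's origin when the knob is up and sinks with the stroke.
- pump (a joint): How far the pump knob is pushed down, in m: 0 is up, 0.046 is fully down against a solid stop. Each full stroke, from fully up to fully down, raises the gauge pin by about 4.3 mm (the first by up to 8 mm); strokes shorter than about 38 mm, or begun before the knob is back up, may add nothing. Four to six full strokes fill it; further strokes then only blow off and do no harm.
- gauge (a joint): How far the pressure gauge pin stands out of its seat, in m: about 0 to 0.008 at the start (little pressure), 0.026 fully out (full pressure). It rises with every pump stroke and stays, without sinking back.
- pin_tip (a point): Centre of the top end of the yellow gauge pin, 15 mm in diameter, upright, 50 mm from the tank's axis on its +x side. 171 mm above the bench when the gauge reads 0, 197 mm when fully out; a green ring at its foot then shows above the housing.
- gauge_rim (a point): Centre of the top of the round black gauge housing (28 mm across) that the pin comes out of, fixed on the tank's shoulder, 169.5 mm above the bench.
- gauge_pin: The yellow gauge pin itself (moves with the gauge). Its origin lies at the tank's origin when the gauge reads 0. It is only an indicator and is not for pulling on.
- jar_green: Small frit jar with green glass grain and a white lid, 62 mm across, 68 mm high. Loose bystander; origin: centre of its underside.
- jar_red: Small frit jar with red glass grain and a white lid, 62 mm across, 68 mm high. Loose bystander; origin: centre of its underside.
- mandrel_cup: Steel cup 72 mm across and 85 mm high, with thin mandrels standing in it up to 205 mm above the bench. Loose bystander; origin: centre of its underside.
- paddle: Graphite marvering paddle lying flat, about 218 mm long along its x axis: black 75 x 62 x 12 mm plate at +x, wooden handle 23 mm thick at -x. Loose bystander; origin: under its middle, on the bench.
- release_bottle: White plastic bottle, 60 mm across, 130 mm high. Loose bystander; origin: centre of its underside.
- bead_dish: White shallow dish of glass beads, 120 mm across, 22 mm high. Loose bystander; origin: centre of its underside.
- tumbler: Amber glass tumbler, 76 mm across its rim, 110 mm high. Loose bystander; origin: centre of its underside.

How it is judged:
By the outcome, as a careful person would: the job done as asked, in the order asked, and still so for the second after the job is handed in, with the robot touching nothing.
It also fails if it takes over 45 s, if anything falls off the work surface, if the arm or the gripper's body presses on something with over 40 N, if the wrist force passes 120 N, or if a joint passes its speed limit or range.

## Working session

There is one attempt and no reset: what is moved stays moved. The work goes in short steps, Python scripts to look and compute and a tool call to move; the robot and the scene stay as the last step left them, time stands still between calls to the robot, and variables do not carry over. Pictures are saved under pics/ and viewed, at most 10 in all, crops included, and the job is handed in when it is done.

Besides the shell and the picture viewer there is one more tool, called after ">>>" as name(argument=value, ...) on one line, values as JSON. jog_arm: Moves the arm, as the interface text tells. Its arguments: {"type":"object","properties":{"moves":{"type":"array","items":{"type":"number","minimum":-1,"maximum":1}}},"required":["moves"]}

```bash
mkdir -p pics; python3 - <<'E'
from workcell import r
import cv2
for n in("top","side"):
    cv2.imwrite(f"pics/{n}0.png",r.read_camera(n)[:,:,::-1])
    m=r.camera_model(n);print(n,m)
print(r.state())
E
```

```text
top {'fx': 491.7818745989396, 'fy': 491.7818745989396, 'cx': 319.6501072321538, 'cy': 196.86830262368954, 'D': array([-0.04152145,  0.        ,  0.        ,  0.        ,  0.        ]), 'world_from_camera': array([[ 0.00985351, -0.99502044,  0.09918286,  0.45366038],
       [-0.99980505, -0.01150073, -0.01604982,  0.00252354],
       [ 0.01711057, -0.09900538, -0.99493978,  1.56834191],
       [ 0.        ,  0.        ,  0.        ,  1.        ]])}
side {'fx': 403.2780257282287, 'fy': 403.2780257282287, 'cx': 326.10122348606893, 'cy': 194.86791049572156, 'D': array([-0.09984244,  0.        ,  0.        ,  0.        ,  0.        ]), 'world_from_camera': array([[ 0.80774538, -0.4484488 ,  0.38267619,  0.10030225],
       [-0.58938392, -0.59976375,  0.54121163, -0.71159246],
       [-0.0131904 , -0.66270439, -0.74876492,  1.1607503 ],
       [ 0.        ,  0.        ,  0.        ,  1.        ]])}
{'time_s': 0.1, 'joint_positions': array([ 1.01619916e+00,  2.59246218e-01,  1.53594754e+00,  2.68312694e-07,
        1.34802211e+00, -2.02805573e-01]), 'qvel': array([-0.00025472, -0.00105714, -0.00139568, -0.00052294, -0.00059621,
       -0.00104307]), 'joint_torque': array([ 3.87346561e-03, -4.38209617e+01, -2.84645641e+01,  7.24019646e-02,
        3.61378212e-02, -2.02543680e-05]), 'tcp_pos': array([0.18923741, 0.51589964, 0.21792419]), 'ee_rot': array([ 1.74990152e-01,  9.84569849e-01, -7.54049938e-04, -3.00183068e-04]), 'ft_force': array([-0.77234465, -0.13219622, -0.71765659]), 'wrist_torque': array([-0.01697959, -0.0282512 ,  0.03152066]), 'gripper_force': 0.0, 'opening': 0.09299304439922951}
```

View pics/top0.png

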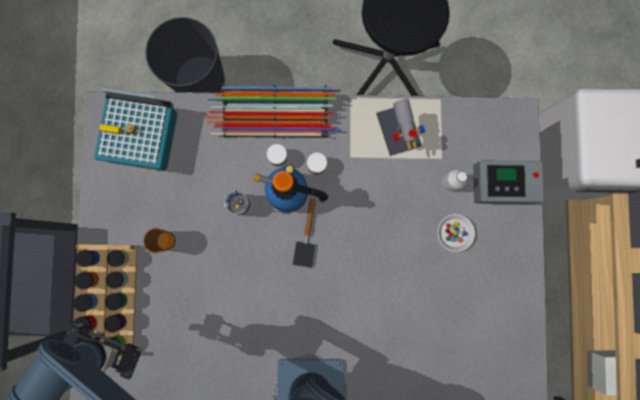

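View pics/side0.png

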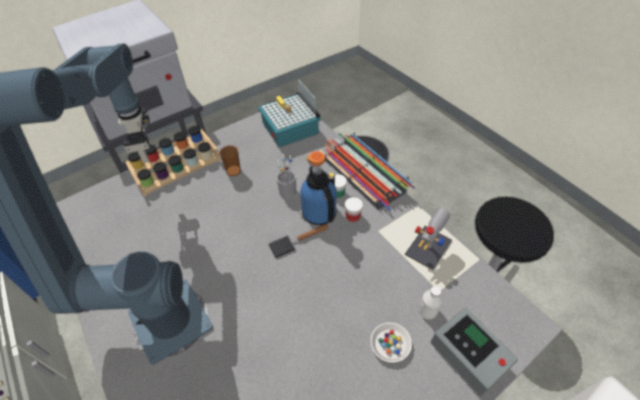

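The top view shows the orange knob at about (283,181), the yellow pin at (290,169) and the mandrel cup at (237,203). The jars are at (277,154) and (317,162). In the side view the knob is at (317,158). Next I'll segment the knob and triangulate it.

```bash
cat > h.py <<'E'
import cv2,numpy as np
from workcell import r
def ray(n,uv):
    m=r.camera_model(n);K=np.array([[m['fx'],0,m['cx']],[0,m['fy'],m['cy']],[0,0,1]])
    p=cv2.undistortPoints(np.array([[uv]],float),K,m['D'])[0,0];T=m['world_from_camera']
    return T[:3,3],T[:3,:3]@np.r_[p,1]
def at(n,uv,z):
    o,d=ray(n,uv);return o+d*(z-o[2])/d[2]
def proj(n,X):
    m=r.camera_model(n);K=np.array([[m['fx'],0,m['cx']],[0,m['fy'],m['cy']],[0,0,1]])
    T=np.linalg.inv(m['world_from_camera']);return cv2.projectPoints(np.array([X],float),cv2.Rodrigues(T[:3,:3])[0],T[:3,3],K,m['D'])[0][0,0]
def blob(im,box,lo,hi):
    u0,u1,v0,v1=box;h=cv2.cvtColor(im[v0:v1,u0:u1],cv2.COLOR_RGB2HSV)
    k=cv2.inRange(h,lo,hi);n,l,s,c=cv2.connectedComponentsWithStats(k)
    i=1+s[1:,4].argmax();return c[i]+[u0,v0],s[i]
E
python3 - <<'E'
from h import *
it,isd=cv2.imread("pics/top0.png")[:,:,::-1],cv2.imread("pics/side0.png")[:,:,::-1]
c,s=blob(it,(265,300,168,198),(5,150,120),(16,255,255));print("top",c,s,at("top",c,.28),at("top",c,.275))
c,s=blob(isd,(300,335,145,175),(5,150,120),(16,255,255));print("side",c,s,at("side",c,.27),at("side",c,.28))
for uv,z in(((290,169),.175),((237,203),.1),((277,154),.068),((317,162),.068),((324,196),.21),((256,177),.2)):print(uv,at("top",uv,z))
a=np.hstack([cv2.resize(it[140:230,220:340],None,fx=3.3,fy=3.3,interpolation=2),cv2.resize(isd[140:230,260:380],None,fx=3.3,fy=3.3,interpolation=2)])
cv2.imwrite("pics/c1.png",a[:,:,::-1])
from scipy.spatial.transform import Rotation as R
print(R.from_quat(r.state()['ee_rot']).as_matrix())
E
```

```text
top [282.58899676 181.14239482] [  8   4  20  19 309] [0.62266137 0.07995567 0.28      ] [0.62331725 0.08025618 0.275     ]
side [316.46753247 157.92857143] [  9   7  16  13 154] [0.62421031 0.07889994 0.27      ] [0.61832867 0.07002549 0.28      ]
(290, 169) [0.67171727 0.06569169 0.175     ]
(237, 203) [0.57874035 0.22597448 0.1       ]
(277, 154) [0.73483349 0.11145313 0.068     ]
(317, 162) [ 0.71134808 -0.0124271   0.068     ]
(324, 196) [ 0.59163257 -0.03144544  0.21      ]
(256, 177) [0.64398185 0.15947484 0.2       ]
[[-9.38756713e-01  3.44579603e-01 -8.55005022e-04]
 [ 3.44580508e-01  9.38755756e-01 -1.37977151e-03]
 [ 3.27199769e-04 -1.58988783e-03 -9.99998683e-01]]
```

View pics/c1.png

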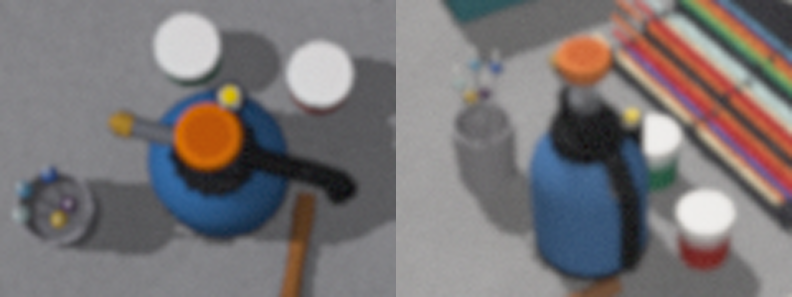

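The cameras put the knob at about (0.6225, 0.0795). I'll rise, close the fingers and travel to a point above it.

>>> jog_arm(moves=[0, 0, -0.1, 0, 0, 0, 1, 0, 0, -0.18, 0, 0, 0, 1, 0, 0, -0.18, 0, 0, 0, 1, -0.93, -0.43, -0.18, 0, 0, 0, 1, -0.93, -0.43, -0.18, 0, 0, 0, 1, -0.93, -0.43, -0.18, 0, 0, 0, 1, -0.93, -0.43, -0.18, 0, 0, 0, 1, -0.93, -0.43, -0.18, 0, 0, 0, 1, -0.93, -0.43, -0.18, 0, 0, 0, 1, -0.93, -0.43, -0.18, 0, 0, 0, 1, -0.93, -0.43, -0.18, 0, 0, 0, 1, -0.93, -0.43, -0.18, 0, 0, 0, 1])

```text
time_s: 1.3
tcp_pos: [0.5088, 0.1965, 0.326]
ee_rot: [0.175, 0.985, -0.0, -0.0]
ft_force: [0.6, 0.5, 0.6]
opening: 0.0023
gripper_force: 0.0
```

>>> jog_arm(moves=[-0.2, -0.095, 0, 0, 0, 0, 1, -0.2, -0.095, 0, 0, 0, 0, 1, -0.2, -0.095, 0, 0, 0, 0, 1, -0.2, -0.095, 0, 0, 0, 0, 1, -0.2, -0.095, 0, 0, 0, 0, 1, -0.2, -0.095, 0, 0, 0, 0, 1])

```text
time_s: 1.9
tcp_pos: [0.6, 0.1044, 0.3264]
ee_rot: [0.175, 0.985, 0.0, -0.001]
ft_force: [-0.9, -0.2, 0.1]
opening: 0.0006
gripper_force: 0.0
```

>>> jog_arm(moves=[-0.05, -0.026, 0, 0, 0, 0, 1, -0.05, -0.026, 0.055, 0, 0, 0, 1, -0.05, -0.026, 0.055, 0, 0, 0, 1, -0.05, -0.026, 0.055, 0, 0, 0, 1, -0.05, -0.026, 0.055, 0, 0, 0, 1])

```text
time_s: 2.4
tcp_pos: [0.6236, 0.0796, 0.2955]
ee_rot: [0.174, 0.985, 0.0, 0.001]
ft_force: [-0.4, -0.4, 0.5]
opening: 0.0003
gripper_force: 0.0
```

```bash
python3 - <<'E'
from h import *
s=r.state();print(s['time_s'],s['tcp_pos'],s['ft_force'])
a=r.read_camera("side");b=r.read_camera("top")
a=np.hstack([cv2.resize(x,None,fx=3.3,fy=3.3,interpolation=2) for x in (b[130:230,220:340],a[130:230,260:380])])
cv2.imwrite("pics/c2.png",a[:,:,::-1])
E
```

```text
2.4 [0.62356245 0.07960739 0.29551148] [-0.44139257 -0.37811185  0.53373982]
```

View pics/c2.png

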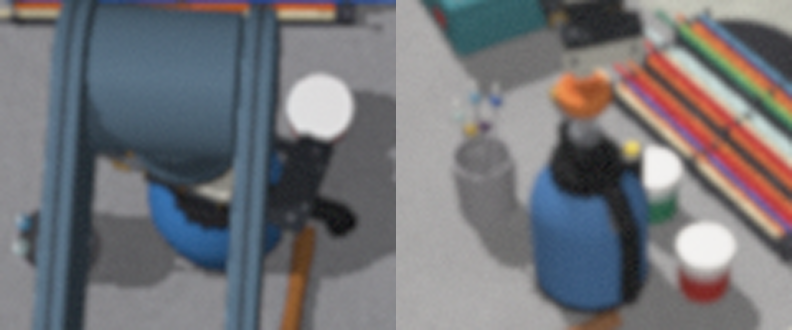

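The closed fingers are centred just above the knob. This is a first press to about 1.5 mm short of the stop, to read the force.

>>> jog_arm(moves=[0, 0, 0.025, 0, 0, 0, 1, 0, 0, 0.05, 0, 0, 0, 1, 0, 0, 0.075, 0, 0, 0, 1, 0, 0, 0.09, 0, 0, 0, 1, 0, 0, 0.1, 0, 0, 0, 1, 0, 0, 0.1, 0, 0, 0, 1])

```text
time_s: 3.1
tcp_pos: [0.625, 0.0789, 0.2365]
ee_rot: [0.175, 0.985, 0.001, 0.003]
ft_force: [-1.7, 1.0, 9.3]
opening: 0.0006
gripper_force: 4.6
```

>>> jog_arm(moves=[0, 0, 0.003, 0, 0, 0, 1, 0, 0, 0.005, 0, 0, 0, 1, 0, 0, 0.005, 0, 0, 0, 1])

```text
time_s: 3.4
tcp_pos: [0.625, 0.0789, 0.2344]
ee_rot: [0.175, 0.985, 0.001, 0.003]
ft_force: [-1.8, 0.8, 10.2]
opening: 0.0001
gripper_force: 4.9
```

>>> jog_arm(moves=[0, 0, 0.002, 0, 0, 0, 1, 0, 0, 0.003, 0, 0, 0, 1, 0, 0, 0.003, 0, 0, 0, 1])

```text
time_s: 3.7
tcp_pos: [0.6251, 0.0789, 0.2342]
ee_rot: [0.175, 0.985, 0.001, 0.004]
ft_force: [-3.8, 0.6, 16.9]
opening: 0.0001
gripper_force: 7.9
```

The stop is at z≈0.234, where the force rises to 17 N. The first stroke is complete, so I'll release, wait and press again.

>>> jog_arm(moves=[0, 0, -0.05, 0, 0, 0, 1, 0, 0, -0.095, 0, 0, 0, 1, 0, 0, -0.095, 0, 0, 0, 1, 0, 0, -0.095, 0, 0, 0, 1, 0, 0, -0.095, 0, 0, 0, 1, 0, 0, -0.095, 0, 0, 0, 1, 0, 0, -0.095, 0, 0, 0, 1, 0, 0, -0.095, 0, 0, 0, 1, 0, 0, -0.06, 0, 0, 0, 1, 0, 0, -0.03, 0, 0, 0, 1, 0, 0, 0, 0, 0, 0, 1, 0, 0, 0, 0, 0, 0, 1])

```text
time_s: 4.9
tcp_pos: [0.6251, 0.0784, 0.2342]
ee_rot: [0.175, 0.985, 0.0, 0.004]
ft_force: [-4.8, 0.3, 22.3]
opening: 0.0004
gripper_force: 11.0
```

```bash
python3 - <<'E'
from h import *
a=r.read_camera("side")
cv2.imwrite("pics/c3.png",cv2.resize(a[130:230,260:380],None,fx=5,fy=5,interpolation=2)[:,:,::-1])
print(r.state()['tcp_pos'],r.state()['ft_force'])
E
```

```text
[0.62514647 0.07834142 0.23417787] [-4.2288006  -0.02317203 21.64176386]
```

View pics/c3.png

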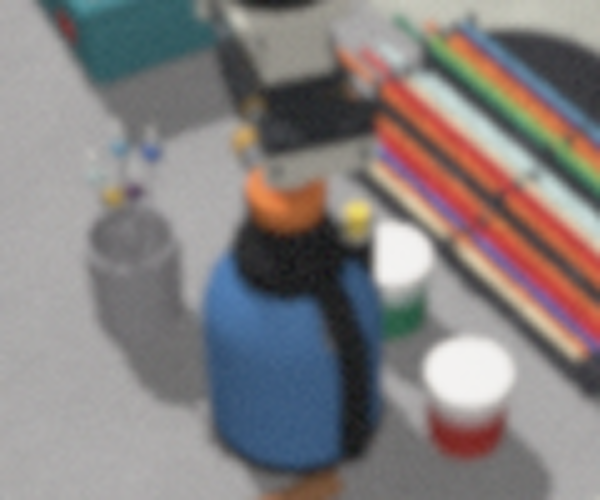

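The knob at (285,200) in the crop is fully down, the pin at (357,217) has risen and the tank hasn't moved. I'll repeat the stroke.

>>> jog_arm(moves=[0, 0, -0.05, 0, 0, 0, 1, 0, 0, -0.095, 0, 0, 0, 1, 0, 0, -0.095, 0, 0, 0, 1, 0, 0, -0.095, 0, 0, 0, 1, 0, 0, -0.095, 0, 0, 0, 1, 0, 0, -0.095, 0, 0, 0, 1, 0, 0, -0.095, 0, 0, 0, 1, 0, 0, -0.095, 0, 0, 0, 1, 0, 0, -0.06, 0, 0, 0, 1, 0, 0, -0.03, 0, 0, 0, 1, 0, 0, 0, 0, 0, 0, 1, 0, 0, 0, 0, 0, 0, 1])

```text
time_s: 6.15
tcp_pos: [0.6251, 0.0784, 0.2342]
ee_rot: [0.175, 0.985, 0.0, 0.004]
ft_force: [-3.8, 0.3, 22.2]
opening: 0.0006
gripper_force: 11.0
```

>>> jog_arm(moves=[0, 0, -0.05, 0, 0, 0, 1, 0, 0, -0.095, 0, 0, 0, 1, 0, 0, -0.095, 0, 0, 0, 1, 0, 0, -0.095, 0, 0, 0, 1, 0, 0, -0.095, 0, 0, 0, 1, 0, 0, -0.095, 0, 0, 0, 1, 0, 0, -0.095, 0, 0, 0, 1, 0, 0, -0.095, 0, 0, 0, 1, 0, 0, -0.06, 0, 0, 0, 1, 0, 0, -0.03, 0, 0, 0, 1, 0, 0, 0, 0, 0, 0, 1, 0, 0, 0, 0, 0, 0, 1])

```text
time_s: 7.35
tcp_pos: [0.6251, 0.0784, 0.2342]
ee_rot: [0.175, 0.985, 0.0, 0.004]
ft_force: [-3.6, 0.0, 21.3]
opening: 0.0005
gripper_force: 11.0
```

>>> jog_arm(moves=[0, 0, -0.05, 0, 0, 0, 1, 0, 0, -0.095, 0, 0, 0, 1, 0, 0, -0.095, 0, 0, 0, 1, 0, 0, -0.095, 0, 0, 0, 1, 0, 0, -0.095, 0, 0, 0, 1, 0, 0, -0.095, 0, 0, 0, 1, 0, 0, -0.095, 0, 0, 0, 1, 0, 0, -0.095, 0, 0, 0, 1, 0, 0, -0.06, 0, 0, 0, 1, 0, 0, -0.03, 0, 0, 0, 1, 0, 0, 0, 0, 0, 0, 1, 0, 0, 0, 0, 0, 0, 1])

```text
time_s: 8.55
tcp_pos: [0.6251, 0.0784, 0.2342]
ee_rot: [0.175, 0.985, 0.0, 0.004]
ft_force: [-4.0, 0.1, 21.6]
opening: 0.0004
gripper_force: 10.9
```

Five strokes are done. I'll make a sixth, then lift clear and look.

>>> jog_arm(moves=[0, 0, -0.05, 0, 0, 0, 1, 0, 0, -0.095, 0, 0, 0, 1, 0, 0, -0.095, 0, 0, 0, 1, 0, 0, -0.095, 0, 0, 0, 1, 0, 0, -0.095, 0, 0, 0, 1, 0, 0, -0.095, 0, 0, 0, 1, 0, 0, -0.095, 0, 0, 0, 1, 0, 0, -0.095, 0, 0, 0, 1, 0, 0, -0.06, 0, 0, 0, 1, 0, 0, -0.03, 0, 0, 0, 1, 0, 0, 0, 0, 0, 0, 1, 0, 0, 0, 0, 0, 0, 1])

```text
time_s: 9.75
tcp_pos: [0.6251, 0.0784, 0.2342]
ee_rot: [0.175, 0.985, 0.0, 0.004]
ft_force: [-4.0, -0.1, 22.2]
opening: 0.0006
gripper_force: 10.9
```

>>> jog_arm(moves=[0, 0, -0.05, 0, 0, 0, 1, 0, 0, -0.1, 0, 0, 0, 1, 0, 0, -0.14, 0, 0, 0, 1, 0, 0, -0.14, 0, 0, 0, 1, 0, 0, -0.14, 0, 0, 0, 1, 0, 0, -0.14, 0, 0, 0, 1, 0, 0, -0.14, 0, 0, 0, 1, 0, 0, -0.14, 0, 0, 0, 1])

```text
time_s: 10.55
tcp_pos: [0.6232, 0.0785, 0.3115]
ee_rot: [0.175, 0.985, -0.0, -0.001]
ft_force: [0.2, 0.4, -0.4]
opening: 0.0005
gripper_force: 0.0
```

```bash
python3 - <<'E'
from h import *
a=r.read_camera("side")
cv2.imwrite("pics/c4.png",cv2.resize(a[130:230,260:380],None,fx=5,fy=5,interpolation=2)[:,:,::-1])
print(r.state()['tcp_pos'],r.state()['ft_force'])
E
```

```text
[0.62335789 0.07848425 0.31181933] [-0.78966504 -0.09643181  0.21061019]
```

View pics/c4.png

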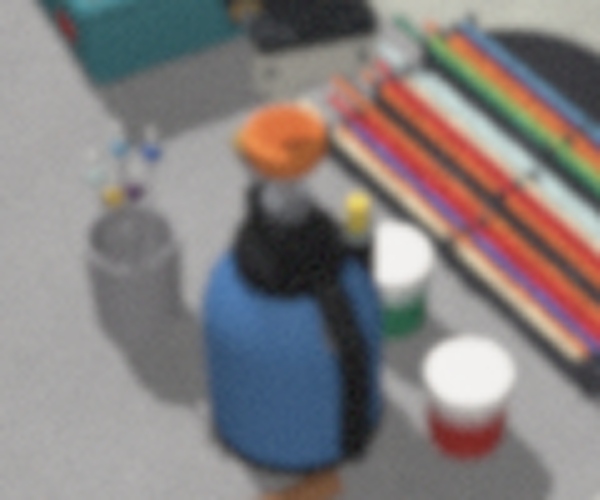

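```bash
python3 - <<'E'
from h import *
C=np.array([.6225,.0795]);
p=at("top",(290,169),.175)[:2];d=(p-C)/np.linalg.norm(p-C);P=C+.05*d
for z in(.1695,.171,.179,.19,.197):print(z,proj("side",[*P,z]),(proj("side",[*P,z])-[260,130])*5)
def yel(a):
    c,s=blob(a,(322,342,160,185),(20,120,120),(34,255,255));return c,s
n=r.read_camera("side");print("now",yel(n));o=cv2.imread("pics/side0.png")[:,:,::-1];print("start",yel(o))
for a in(o,n):print(*[tuple(map(int,a[v,329:335].mean(0))) for v in range(166,184)])
cv2.imwrite("pics/c5.png",np.hstack([cv2.resize(a[160:190,315:345],None,fx=13,fy=13,interpolation=2) for a in(o,n)])[:,:,::-1])
E
```

```text
0.1695 [330.61579399 175.82828783] [353.07896993 229.14143916]
0.171 [330.61365547 175.52254678] [353.06827737 227.61273391]
0.179 [330.60218272 173.88360349] [353.01091361 219.41801746]
0.19 [330.58622032 171.60693403] [352.93110158 208.03467016]
0.197 [330.57594777 170.14402623] [352.87973883 200.72013115]
now (array([331.    , 172.1875]), array([ 8, 10,  3,  6, 16], dtype=int32))
start (array([331.        , 174.71428571]), array([ 8, 14,  3,  3,  7], dtype=int32))
(104, 103, 104) (120, 119, 120) (136, 136, 136) (147, 146, 146) (154, 153, 152) (161, 158, 154) (172, 166, 149) (191, 178, 135) (196, 179, 117) (184, 168, 105) (157, 145, 102) (129, 122, 102) (98, 95, 90) (70, 68, 66) (50, 52, 52) (48, 51, 57) (53, 60, 71) (58, 71, 87)
(111, 110, 109) (132, 130, 124) (163, 154, 131) (193, 179, 129) (204, 189, 121) (196, 179, 113) (174, 160, 105) (159, 146, 97) (149, 138, 92) (137, 129, 92) (122, 120, 99) (104, 106, 98) (86, 87, 86) (65, 65, 66) (51, 52, 53) (51, 54, 60) (55, 64, 75) (61, 74, 91)
```

View pics/c5.png

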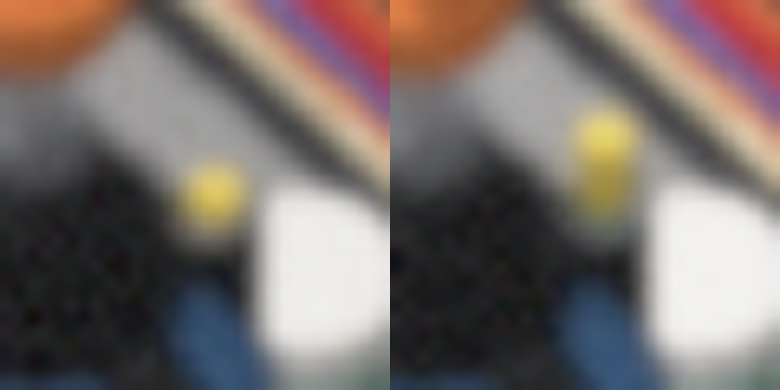

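The pin tip has risen from row ~174 to ~170, which is the row predicted for fully out, and there is a faint green tint at its foot. One more harmless stroke will check that it no longer rises.

>>> jog_arm(moves=[0, 0, 0.04, 0, 0, 0, 1, 0, 0, 0.08, 0, 0, 0, 1, 0, 0, 0.11, 0, 0, 0, 1, 0, 0, 0.135, 0, 0, 0, 1, 0, 0, 0.14, 0, 0, 0, 1, 0, 0, 0.14, 0, 0, 0, 1])

```text
time_s: 11.25
tcp_pos: [0.625, 0.0784, 0.2342]
ee_rot: [0.175, 0.985, 0.0, 0.004]
ft_force: [-5.4, 0.3, 21.5]
opening: 0.0001
gripper_force: 10.7
```

>>> jog_arm(moves=[0, 0, -0.05, 0, 0, 0, 1, 0, 0, -0.1, 0, 0, 0, 1, 0, 0, -0.16, 0, 0, 0, 1, 0, 0, -0.2, 0, 0, 0, 1, 0, 0, -0.2, 0, 0, 0, 1, 0, 0, -0.2, 0, 0, 0, 1, 0, 0, -0.2, 0, 0, 0, 1, 0, 0, -0.2, 0, 0, 0, 1, 0, 0, -0.2, 0, 0, 0, 1])

```text
time_s: 12.15
tcp_pos: [0.6233, 0.0785, 0.3475]
ee_rot: [0.175, 0.985, -0.0, -0.001]
ft_force: [-0.0, -0.0, 0.0]
opening: 0.0005
gripper_force: 0.0
```

```bash
python3 - <<'E'
from h import *
A=np.mean([r.read_camera("side") for _ in range(4)],0).astype(np.uint8)
o=cv2.imread("pics/side0.png")[:,:,::-1]
print(*[tuple(map(int,A[v,329:335].mean(0))) for v in range(166,180)])
for a in(o,A):print(blob(a,(300,335,145,175),(5,150,120),(16,255,255)))
cv2.imwrite("pics/c6.png",np.hstack([cv2.resize(A[130:230,260:380],None,fx=3.3,fy=3.3,interpolation=2),cv2.resize(A[160:190,315:345],(330,330),interpolation=2)])[:,:,::-1])
E
```

```text
(111, 109, 108) (131, 128, 122) (161, 153, 130) (192, 178, 128) (203, 188, 121) (195, 177, 112) (174, 159, 104) (157, 144, 96) (147, 135, 90) (137, 129, 92) (120, 119, 97) (104, 106, 98) (84, 87, 85) (65, 65, 65)
(array([316.46753247, 157.92857143]), array([  9,   7,  16,  13, 154], dtype=int32))
(array([316.46710526, 157.92763158]), array([  9,   7,  16,  13, 152], dtype=int32))
```

View pics/c6.png

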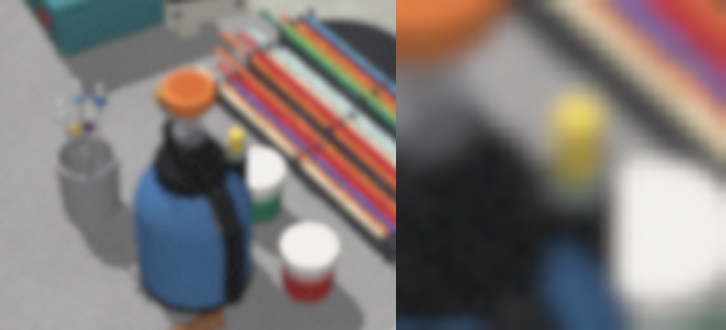

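The extra stroke left the pin unchanged with its tip at row 170, so it is fully out with a greenish foot. The knob is back up at its exact start pixel (316.5, 157.9), and the tool is clear with no force reading.

```bash
python3 -c "
from workcell import r
print(r.job_done())"
```

```text
the job is handed in; nothing more can be done
None
```

I pumped the sprayer to full pressure in seven full strokes and handed the job in at about 12 s: the gauge pin is fully out (its green ring just a faint tint in the image), the knob is back up, and the sprayer hasn't moved.

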